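# Third hand at the gel-casting stand

## Robot

A 6-joint arm with a two-finger parallel gripper is mounted at the origin on the work surface. World frame = base frame: x ahead of the robot, y to its left, z up, the work surface at z = 0. Lengths are in mm, angles in rad, forces in N, time in s.
With the tool pointing down it reaches from about 425 to 950 mm from the base axis. Payload 14.7 kg.
Tool frame: the origin (TCP) lies midway between the tips of the shut fingers; the grasp point (between the pads) lies 19 mm behind it; x points along the fingers, y is the direction in which the jaws open and shut, and the axes are right-handed (so a half turn about x gives the same grasp; the last joint's range is limited). The gripper opens to 85 mm and grips with 20 to 120 N. Pads are 22 mm wide; open, the fingers measure 114 mm over their backs; the gripper's body (76 mm by 85 mm) begins 54 mm behind the grasp point. The pads swing forward as they close: fully open they stand 13 mm farther back than shut.
Start: joints at [-1.395, 0.48, 1.596, -0, 1.065, -0.047], TCP at [143.642, -633.924, 231.297] pointing down, gripper open.
Joint ranges: [-2.75, 2.75], [-0.82, 2.05], [0.23, 2.67], [-1.56, 4.7], [0.09, 2.69], [-2.92, 2.92]. Speed limits (rad/s): [1.89, 1.89, 2.39, 3.01, 3.01, 3.01].

## Interface

Orientations are given as a unit quaternion [w, x, y, z].
In Python, from cell import r, get_image gives the robot as it stands.
- The arm moves only by the tool carry_out, never from a script. Its argument "motion" is a list of rows, each an object of numbers: "tx", "ty", "tz": the shift along the tool's x, y, z in mm; "rx", "ry", "rz": the turn, a rotation vector about the tool's x, y, z in units of 8 degrees (1.0 is 8 degrees). A call has 1 to 20 rows; each row is the pose to reach, as a shift and turn from the pose commanded when the call began, along the tool's axes at that moment; what a row does not reach only later rows make up. A row lasts 1/10 s, in which the tool goes at most 50 mm and 8.59 degrees, less where a joint would pass 70% of its speed; a pose out of reach is approached as far as the arm can. A call with a gripper value outside its range is refused whole. "jaw" is the opening, from 0 (shut) to 1 (fully open), set as the call begins (left out, the last holds). The fingers move at their own pace and stop on an object; "force" is the grip in N (left out, the last holds). Time passes only in rows, so rows that repeat a pose let the fingers close. It gives the time, the measured TCP pose, the force and the opening at its end, in the units of the state.
- r.sense(): the state, without advancing time (a new reading comes with each control period).
- get_image(name): name is "side" or "top"; returns a dict with "frame" (384x512x3 uint8, blue, green, red), "K" (3x3 intrinsics, pixels), "eye" and "rotation" of the camera in the world. Camera axes: x right, y up, looking along -z (the intrinsics and any distortion apply to the point x, -y, -z); pixel columns grow to the right and rows downward; lengths in mm; the calibration is good to about 2 mm. A picture is of the moment at which its call begins. There is no depth.
- r.hand_in(): hands the job in, once; it reports no verdict.
The state is a dict: "clock": time; "joint_pos": joint angles; "joint_velocities": joint speeds; "tau": joint torques, N m; "position": TCP position; "eef_rot": TCP orientation; "contact_force": force on the tool from outside, world axes, zero at the start; "wrist_torque": the same for the moment, N m; "finger_gap": finger opening in mm.
Only numpy, scipy, OpenCV 4.12 (cv2) and the standard library are available. Lean on these libraries where they do the work, as an engineer would, in place of code of your own. Each camera call takes 0.05 s, during which the arm holds its last target. There are 200 camera calls.

## Task

Take the larger of the two gel cassettes out of the drying rack and stand it upright, centred, on the narrow raised ledge of the casting stand, in front of the sprung steel bar and not yet touching it. Then, keeping hold of it, slide it squarely against the bar until the bar is pushed about half-way in, and keep it pressed there steadily so that a colleague can close the clamps: finish while still holding it, without letting go. Never ram the bar hard against its end stop, and leave the smaller cassette and the other things on the bench where they are.

Things in the scene. Friction and masses are not known exactly. Their poses are not given: they have to be found in the camera images.
- cassette_mid (a point): centre (half-way up) of the larger gel cassette, the part to handle: two white plates with grey spacers between, a rigid upright slab 100 wide x 10 thick x 95 high (mm), about 0.2 kg. x axis: its thickness, y: its width, z up. Either broad face may face the bar. It starts standing in one of the rack's two grooves.
- spare_mid (a point): centre (half-way up) of the smaller cassette, 70 wide x 10 thick x 70 high, same look and axes, standing in the rack's other groove; to be left there.
- rack: grey drying rack, fixed, 120 x 116 x 26 mm high, origin at the centre of its underside. Two grooves along its y axis, at x = +32 and -32 mm, each 13 wide and 20 deep, floor 6 mm above the table. Either cassette may be in either groove, its x axis along the rack's. Cassettes lift straight out.
- ledge (a point): point on top of the stand's narrow aluminium ledge, 45 mm above the table, midway along it, right below the bar's face at rest. x axis: level, the way the bar is pressed (from the ledge's free front to the bar); y along the ledge; z up. The ledge is 90 long in y and runs from x = -30 (front edge, no lip) to +14 mm, so 30 mm lie free before the bar. Fixed, no side guides.
- bar_face (a point): centre of the front face of the sprung steel bar, axes as for the ledge. Bar 80 long in y, 22 high, from 24 to 46 mm above the ledge: a cassette's foot slides under it. The wall behind (x = 30 to 38 mm from the ledge point) also ends 46 mm above the ledge, so fingers gripping higher than that pass over both.
- bar (a joint): how far the bar is pushed in, in m: 0 at rest, 0.014 at its end stop. The springs push back with about 1.8 N at the start and 0.9 N more per mm (about 8 N half-way, 14 N at the end stop); friction is slight.
- bottle: clear reagent bottle, 72 dia x 170 (mm), loose on the bench, to be left alone; origin at the centre of its underside.
- tipbox: low box of pipette tips, 85 x 120 x 43 (mm), loose on the bench, to be left alone; origin at the centre of its underside.
- tubebox: low box of tubes, 85 x 120 x 43 (mm), loose on the bench, to be left alone; origin at the centre of its underside.
- dish: shallow glass dish, 90 dia x 16 (mm), loose on the bench, to be left alone; origin at the centre of its underside.
- mouse: computer mouse, 100 x 60 x 28 (mm), loose on the bench, to be left alone; origin at the centre of its underside.
- comb: small white gel comb, 90 x 30 x 10 (mm), loose on the bench, to be left alone; origin at the centre of its underside.
Things that resemble listed ones, but are neither listed nor needed, are in the scene too. Leave any green or purple look-alike of the part that bears cassette_mid alone.

How it is judged:
By the outcome, as a careful person would: the job done as asked, in the order asked, and still so for the second after the job is handed in, while the arm keeps its last pose, push and grip.
It also fails if it takes over 45 s, if anything falls off the work surface, if the arm or the gripper's body presses on something with over 40 N, if the wrist force passes 120 N, or if a joint passes its speed limit or range.

## Working session

There is one attempt and no reset: what is moved stays moved. The work goes in short steps, Python scripts to look and compute and a tool call to move; the robot and the scene stay as the last step left them, time stands still between calls to the robot, and variables do not carry over. Pictures are saved under pics/ and viewed, about 8 in all and at most 12, crops included, and the job is handed in when it is done.

Besides the shell and the picture viewer there is one more tool, called as name([rows], argument=value, ...), one row to a line, values as JSON. carry_out: Moves the arm, as the interface text tells. Its arguments: {"type":"object","properties":{"motion":{"type":"array","items":{"type":"object","properties":{"tx":{"type":"number"},"ty":{"type":"number"},"tz":{"type":"number"},"rx":{"type":"number"},"ry":{"type":"number"},"rz":{"type":"number"}}}},"jaw":{"type":"number"},"force":{"type":"number"}},"required":["motion"]}

```bash
mkdir -p pics; ls; cat > h.py <<'E'
import numpy as np, cv2
from cell import r, get_image
def snap(name, out=None):
    d=get_image(name)
    np.savez(f'pics/{name}.npz',**{k:np.array(v) for k,v in d.items()})
    if out: cv2.imwrite(f'pics/{out}.png',d['frame'])
    return d
def load(name): return dict(np.load(f'pics/{name}.npz',allow_pickle=True))
def RT(d):
    R=np.array(d['rotation'],float)
    if R.size==4:
        from scipy.spatial.transform import Rotation as Ro
        R=Ro.from_quat(np.roll(R.ravel(),-1)).as_matrix()
    return R.reshape(3,3),np.array(d['eye'],float)
def proj(d,P):
    R,e=RT(d); c=(np.atleast_2d(P)-e)@R; c=c*[1,-1,-1]
    p=c@np.array(d['K']).T; return p[:,:2]/p[:,2:]
def unproj(d,uv,z):
    R,e=RT(d); uv=np.atleast_2d(uv).astype(float)
    q=np.c_[uv,np.ones(len(uv))]@np.linalg.inv(np.array(d['K'])).T
    w=(q*[1,-1,-1])@R.T
    return e+w*((z-e[2])/w[:,2])[:,None]
E
python3 - <<'E'
from h import *
a=snap('top');b=snap('side')
for d in(a,b): print({k:(np.array(v).round(3).tolist()) for k,v in d.items() if k!='frame'})
f=[cv2.resize(x['frame'],(800,600),interpolation=cv2.INTER_CUBIC) for x in(a,b)]
cv2.imwrite('pics/t0.png',f[0]);cv2.imwrite('pics/s0.png',f[1])
print(r.sense())
E
```

```text
pics
{'K': [[497.605, 0.0, 252.063], [0.0, 497.605, 197.077], [0.0, 0.0, 1.0]], 'eye': [333.72, -60.516, 1171.961], 'rotation': [-0.701, -0.08, 0.078, 0.704]}
{'K': [[436.49, 0.0, 248.21], [0.0, 436.49, 191.575], [0.0, 0.0, 1.0]], 'eye': [473.772, 925.812, 706.434], 'rotation': [-0.049, -0.018, 0.48, 0.876]}
{'clock': 0.1, 'joint_pos': array([-1.39457904e+00,  4.80779765e-01,  1.59681499e+00, -5.91812505e-06,
        1.06509357e+00, -4.65923498e-02]), 'joint_velocities': array([-0.00178802, -0.0007893 , -0.00081481, -0.00034283, -0.00145501,
        0.00033367]), 'tau': array([ 7.89208298e-04, -9.52260232e+01, -4.31041646e+01, -5.96795530e-05,
        5.19342721e-03,  4.21567472e-05]), 'position': array([ 143.58929657, -633.5615231 ,  230.72811947]), 'eef_rot': array([-0.0782268 , -0.70269622, -0.0789997 ,  0.70275005]), 'contact_force': array([ 0.86818863, -1.21219816, -0.70056202]), 'wrist_torque': array([ 0.03427225,  0.00449886, -0.03814634]), 'finger_gap': 85.65101261326807}
```

View pics/t0.png

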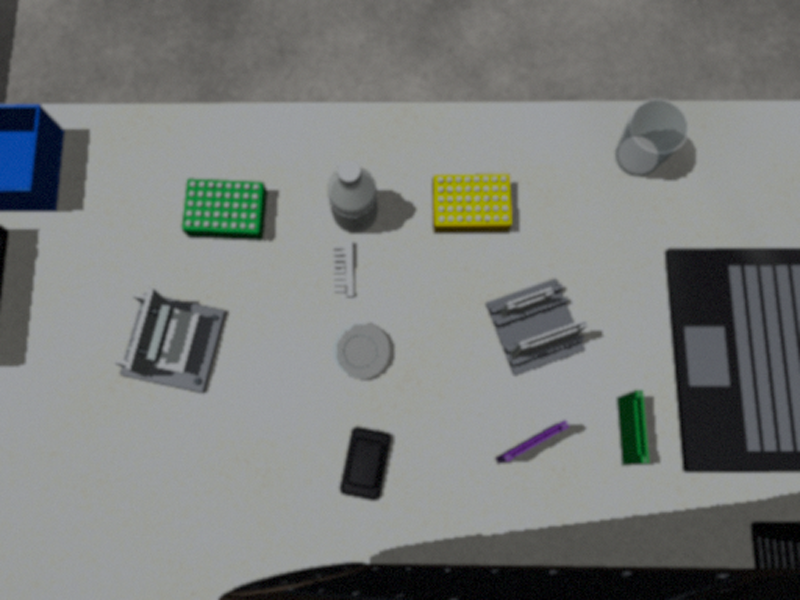

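View pics/s0.png

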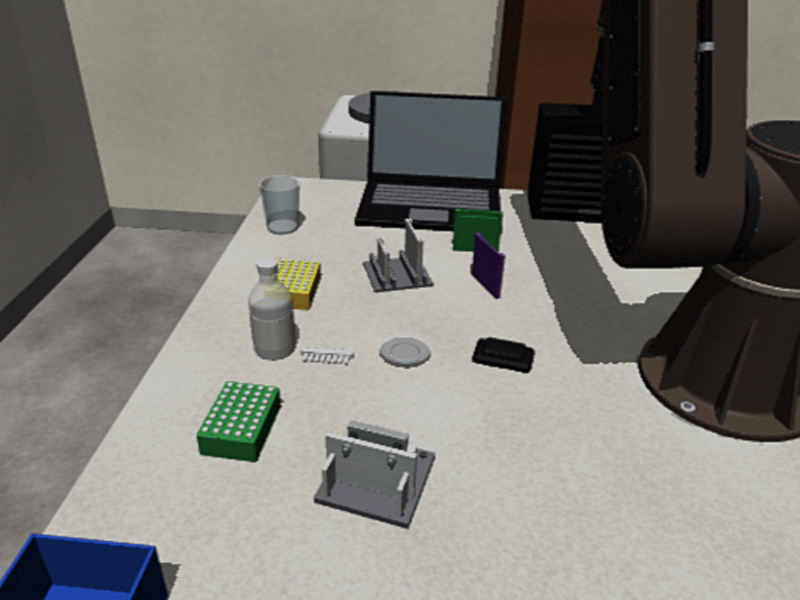

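The top view shows the rack at about (535,325), the stand at (175,340), and the larger cassette in the near groove at about (545,343). Candidates for the cassette:
- larger white one at (545,343)
- smaller white one at (530,300), the spare
- purple look-alike at (532,441)
- green look-alike at (634,428)
- comb at (345,270)

I choose the white one at (545,343) and will check it in a crop.

```bash
python3 - <<'E'
from h import *
t=load('top')['frame'];s=load('side')['frame']
def c(f,u,v,w=80,h=60,k=5):
    g=cv2.resize(f[v:v+h,u:u+w],None,fx=k,fy=k,interpolation=cv2.INTER_CUBIC)
    for i in range(0,w,10):
        cv2.line(g,(i*k,0),(i*k,6),(0,0,255),1); cv2.putText(g,str(u+i),(i*k,16),0,.33,(0,0,255),1)
    for i in range(0,h,10):
        cv2.line(g,(0,i*k),(6,i*k),(0,0,255),1); cv2.putText(g,str(v+i),(8,i*k+4),0,.33,(0,0,255),1)
    return cv2.convertScaleAbs(g,alpha=1.3)
g=np.vstack([np.hstack([c(t,300,180),c(t,72,188)]),np.hstack([c(s,220,133),c(s,200,270)])])
cv2.imwrite('pics/c1.png',g)
E
```

```text
(no output)
```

View pics/c1.png

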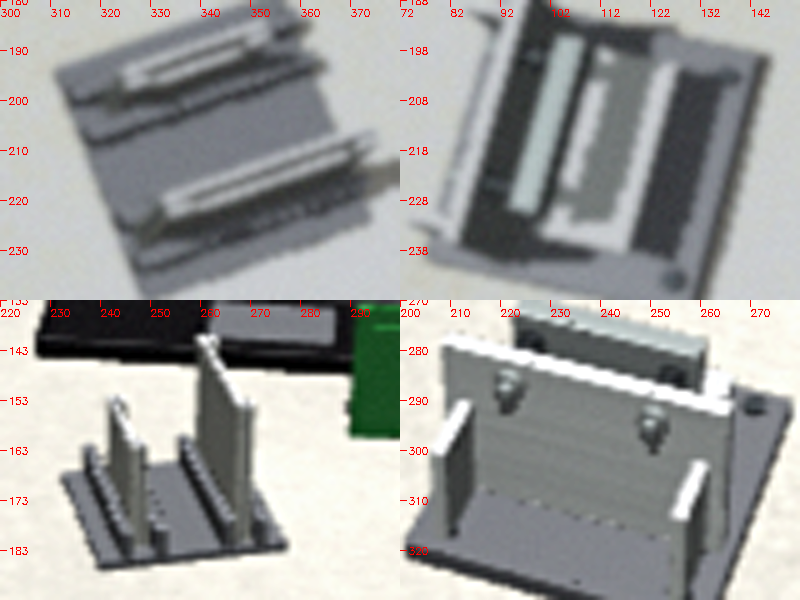

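```bash
python3 - <<'E'
from h import *
t=load('top')
P=lambda n,uv,z: print(n,unproj(t,uv,z)[:,:2].round(1).tolist())
P('nadir',[[256,192]],0)
C=lambda u0,v0,l:[[u0+x/5,v0+y/5] for x,y in l]
P('bar L,R top',C(72,188,[(183,36),(134,214)]),91)
P('bar back',C(72,188,[(155,36),(110,211)]),91)
P('ledge front',C(72,188,[(281,63),(232,250)]),45)
P('wall top?',C(72,188,[(100,8),(55,240)]),91)
P('rack tl,bl,br,tr (z26)',C(300,180,[(55,70),(140,298),(372,215),(298,0)]),26)
P('big top L,R',C(300,180,[(162,206),(368,137)]),101)
P('spare top',C(300,180,[(122,85),(272,30)]),76)
P('bigs side bottom ',[[260,182]],6)
s=load('side')
print('side big tops',unproj(s,C(220,133,[(207,40),(247,105)]),101).round(1))
E
```

```text
nadir [[613.2, -68.0]]
bar L,R top [[585.5, 261.5], [505.3, 278.2]]
bar back [[585.5, 274.0], [506.7, 288.8]]
ledge front [[583.1, 228.9], [495.8, 246.8]]
wall top? [[598.5, 299.5], [493.9, 312.1]]
rack tl,bl,br,tr (z26) [[601.6, -197.9], [493.0, -234.0], [531.5, -343.6], [635.3, -314.5]]
big top L,R [[522.9, -233.8], [553.3, -325.4]]
spare top [[582.8, -221.9], [608.1, -290.9]]
bigs side bottom  [[636.6, -77.8]]
side big tops [[ 552.4 -314.6  101. ]
 [ 521.9 -230.3  101. ]]
```

```bash
cat >> h.py <<'E'
def box(c,yaw,x0,x1,y0,y1,z0,z1):
    ca,sa=np.cos(yaw),np.sin(yaw); 
    return np.array([[c[0]+ca*x-sa*y,c[1]+sa*x+ca*y,z] for z in(z0,z1) for x,y in((x0,y0),(x1,y0),(x1,y1),(x0,y1))])
def crop(d,u,v,boxes,w=80,h=60,k=5):
    g=cv2.convertScaleAbs(cv2.resize(d['frame'][v:v+h,u:u+w],None,fx=k,fy=k,interpolation=cv2.INTER_CUBIC),alpha=1.3)
    for b,col in boxes:
        p=((proj(d,b)-[u,v]+.5)*k).round().astype(int)
        for i in range(4):
            for a,c in((i,(i+1)%4),(i+4,(i+1)%4+4),(i,i+4)): cv2.line(g,tuple(map(int,p[a])),tuple(map(int,p[c])),col,1)
    for i in range(0,w,10): cv2.putText(g,str(u+i),(i*k,10),0,.33,(0,0,255),1)
    for i in range(0,h,10): cv2.putText(g,str(v+i),(0,i*k+4),0,.33,(0,0,255),1)
    return g
def four(t,s,B,out,T=((300,180),(72,188)),S=((220,133),(200,270))):
    cv2.imwrite(f'pics/{out}.png',np.vstack([np.hstack([crop(t,*q,B) for q in T]),np.hstack([crop(s,*q,B) for q in S])]))
E
python3 - <<'E'
from h import *
t,s=load('top'),load('side')
D=np.pi/180
B=[(box((537,-279),18.5*D,-5,5,-50,50,6,101),(0,255,255)),
(box((566.5,-269),18.5*D,-60,60,-58,58,0,26),(0,255,0)),
(box((545.5,268.6),78.3*D,-30,14,-45,45,45,45),(0,255,0)),
(box((545.5,268.6),78.3*D,0,12,-40,40,69,91),(255,0,255)),
(box((545.5,268.6),78.3*D,30,38,-50,50,0,91),(0,255,255))]
four(t,s,B,'c2')
E
```

```text
(no output)
```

View pics/c2.png

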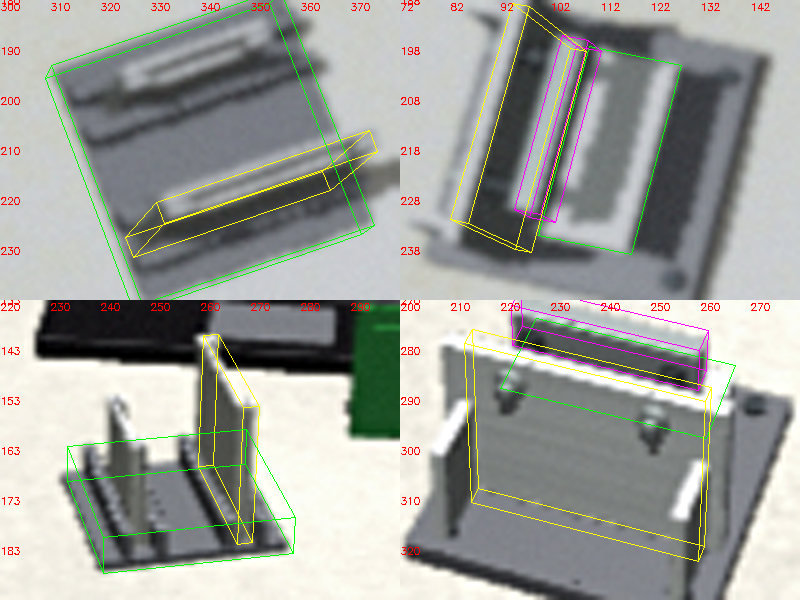

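```bash
cat >> h.py <<'E'
from scipy.spatial.transform import Rotation as Ro
def goto(p,yaw=None,pose=None):
    """move numbers to put TCP at p, tool x down, tool y at yaw (deg, mod 180)"""
    st=r.sense(); q=np.array(st['eef_rot']); R0=Ro.from_quat(np.roll(q,-1)); M=R0.as_matrix()
    p0=np.array(st['position']); t=M.T@(np.array(p,float)-p0)
    best=None
    for y in(yaw,yaw+180):
        a=np.radians(y); Y=np.array([np.cos(a),np.sin(a),0]); X=np.array([0,0,-1.]); 
        rv=(R0.inv()*Ro.from_matrix(np.c_[X,Y,np.cross(X,Y)])).as_rotvec()
        if best is None or np.linalg.norm(rv)<np.linalg.norm(best): best=rv
    print('clk',round(st['clock'],2),'p',p0.round(1),'yaw_y',np.degrees(np.arctan2(M[1,1],M[0,1])).round(2),'t',t.round(1),'r',(best/np.radians(8)).round(3),'F',np.array(st['contact_force']).round(1),'gap',round(st['finger_gap'],1))
    return M
E
python3 -c "
from h import *
print(goto((538,-278.5,190),18.5).round(3))"
```

```text
clk 0.1 p [ 143.6 -633.6  230.7] yaw_y -77.23 t [  41.  -259.1 -463.1] r [1.0533e+01 5.0000e-03 7.0000e-03] F [ 0.9 -1.2 -0.7] gap 85.7
[[-0.     0.221 -0.975]
 [ 0.001 -0.975 -0.221]
 [-1.    -0.001 -0.   ]]
```

carry_out([
  {"tx":0,"ty":-259,"tz":-463,"rx":-11.97},
  {"tx":0,"ty":-259,"tz":-463,"rx":-11.97},
  {"tx":0,"ty":-259,"tz":-463,"rx":-11.97},
  {"tx":0,"ty":-259,"tz":-463,"rx":-11.97},
  {"tx":0,"ty":-259,"tz":-463,"rx":-11.97},
  {"tx":0,"ty":-259,"tz":-463,"rx":-11.97},
  {"tx":0,"ty":-259,"tz":-463,"rx":-11.97},
  {"tx":0,"ty":-259,"tz":-463,"rx":-11.97},
  {"tx":41,"ty":-259,"tz":-463,"rx":-11.97},
  {"tx":41,"ty":-259,"tz":-463,"rx":-11.97},
  {"tx":41,"ty":-259,"tz":-463,"rx":-11.97},
  {"tx":41,"ty":-259,"tz":-463,"rx":-11.97},
  {"tx":41,"ty":-259,"tz":-463,"rx":-11.97},
  {"tx":41,"ty":-259,"tz":-463,"rx":-11.97},
  {"tx":41,"ty":-259,"tz":-463,"rx":-11.97},
  {"tx":41,"ty":-259,"tz":-463,"rx":-11.97},
], jaw=0.45)

```text
schema error: expected keys tx, ty, tz, rx, ry, rz
```

```bash
python3 - <<'E'
from h import *
goto((538.3,-278.5,62),18.5)
print(np.array(r.sense()['joint_pos']).round(2))
t,s=snap('top'),snap('side')
g=np.hstack([t['frame'][130:260,270:420],s['frame'][60:190,190:340]])
cv2.imwrite('pics/v3.png',cv2.resize(g,(800,346),interpolation=cv2.INTER_CUBIC))
E
```

```text
clk 0.1 p [ 143.6 -633.6  230.7] yaw_y -77.23 t [ 169.  -258.9 -463.4] r [1.0533e+01 5.0000e-03 7.0000e-03] F [ 0.9 -1.2 -0.7] gap 85.7
[-1.39  0.48  1.6  -0.    1.07 -0.05]
```

View pics/v3.png

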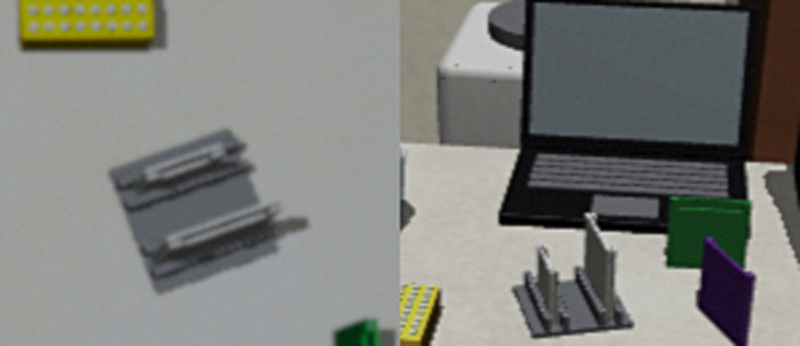

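The call was refused because every row needs all six keys. The picture (5th viewed) shows the scene unchanged.

carry_out([
  {"tx":0,"ty":-259,"tz":-463,"rx":-11.97,"ry":0,"rz":0},
  {"tx":0,"ty":-259,"tz":-463,"rx":-11.97,"ry":0,"rz":0},
  {"tx":0,"ty":-259,"tz":-463,"rx":-11.97,"ry":0,"rz":0},
  {"tx":0,"ty":-259,"tz":-463,"rx":-11.97,"ry":0,"rz":0},
  {"tx":0,"ty":-259,"tz":-463,"rx":-11.97,"ry":0,"rz":0},
  {"tx":0,"ty":-259,"tz":-463,"rx":-11.97,"ry":0,"rz":0},
  {"tx":0,"ty":-259,"tz":-463,"rx":-11.97,"ry":0,"rz":0},
  {"tx":0,"ty":-259,"tz":-463,"rx":-11.97,"ry":0,"rz":0},
  {"tx":41,"ty":-259,"tz":-463,"rx":-11.97,"ry":0,"rz":0},
  {"tx":41,"ty":-259,"tz":-463,"rx":-11.97,"ry":0,"rz":0},
  {"tx":41,"ty":-259,"tz":-463,"rx":-11.97,"ry":0,"rz":0},
  {"tx":41,"ty":-259,"tz":-463,"rx":-11.97,"ry":0,"rz":0},
  {"tx":41,"ty":-259,"tz":-463,"rx":-11.97,"ry":0,"rz":0},
  {"tx":41,"ty":-259,"tz":-463,"rx":-11.97,"ry":0,"rz":0},
  {"tx":41,"ty":-259,"tz":-463,"rx":-11.97,"ry":0,"rz":0},
  {"tx":41,"ty":-259,"tz":-463,"rx":-11.97,"ry":0,"rz":0},
], jaw=0.45)

```text
clock: 1.8
position: [537.5, -279.9, 190.7]
eef_rot: [0.574, 0.414, 0.573, -0.414]
contact_force: [0.1, 0.4, -0.6]
finger_gap: 38.4
```

```bash
python3 - <<'E'
from h import *
goto((538.3,-278.5,62),18.5)
print(np.array(r.sense()['joint_pos']).round(2))
E
```

```text
clk 1.8 p [ 537.5 -279.9  190.7] yaw_y 18.4 t [128.7   1.2  -1.1] r [-0.012  0.003 -0.002] F [ 0.1  0.4 -0.6] gap 38.4
[-0.53  0.46  1.74 -0.    0.94 -0.85]
```

carry_out([
  {"tx":50,"ty":1,"tz":-1,"rx":0,"ry":0,"rz":0},
  {"tx":90,"ty":1,"tz":-1,"rx":0,"ry":0,"rz":0},
  {"tx":110,"ty":1,"tz":-1,"rx":0,"ry":0,"rz":0},
  {"tx":120,"ty":1,"tz":-1,"rx":0,"ry":0,"rz":0},
  {"tx":128,"ty":1,"tz":-1,"rx":0,"ry":0,"rz":0},
  {"tx":128,"ty":1,"tz":-1,"rx":0,"ry":0,"rz":0},
  {"tx":128,"ty":1,"tz":-1,"rx":0,"ry":0,"rz":0},
])

```text
clock: 2.5
position: [539.1, -278.2, 63.3]
eef_rot: [0.574, 0.413, 0.573, -0.413]
contact_force: [-0.0, 0.1, 0.5]
finger_gap: 38.7
```

carry_out([
  {"tx":0,"ty":0,"tz":0,"rx":0,"ry":0,"rz":0},
  {"tx":0,"ty":0,"tz":0,"rx":0,"ry":0,"rz":0},
  {"tx":0,"ty":0,"tz":0,"rx":0,"ry":0,"rz":0},
  {"tx":0,"ty":0,"tz":0,"rx":0,"ry":0,"rz":0},
  {"tx":0,"ty":0,"tz":0,"rx":0,"ry":0,"rz":0},
  {"tx":0,"ty":0,"tz":0,"rx":0,"ry":0,"rz":0},
  {"tx":0,"ty":0,"tz":0,"rx":0,"ry":0,"rz":0},
], jaw=0, force=40)

```text
clock: 3.2
position: [539.0, -278.0, 63.2]
eef_rot: [0.574, 0.413, 0.574, -0.413]
contact_force: [-1.5, 0.4, 6.6]
finger_gap: 9.8
```

```bash
python3 - <<'E'
from h import *
goto((538.3,-278.5,62),18.5); print(r.sense()['wrist_torque'])
t,s=snap('top'),snap('side')
g=np.hstack([t['frame'][150:260,280:405],s['frame'][90:200,200:325]])
cv2.imwrite('pics/v4.png',cv2.resize(g,(800,352),interpolation=cv2.INTER_CUBIC))
E
```

```text
clk 3.2 p [ 539.  -278.    63.2] yaw_y 18.53 t [ 1.2 -0.9  0.3] r [ 0.004  0.007 -0.006] F [-1.5  0.4  6.6] gap 9.8
[-0.0040332   0.24572056  0.10028299]
```

View pics/v4.png

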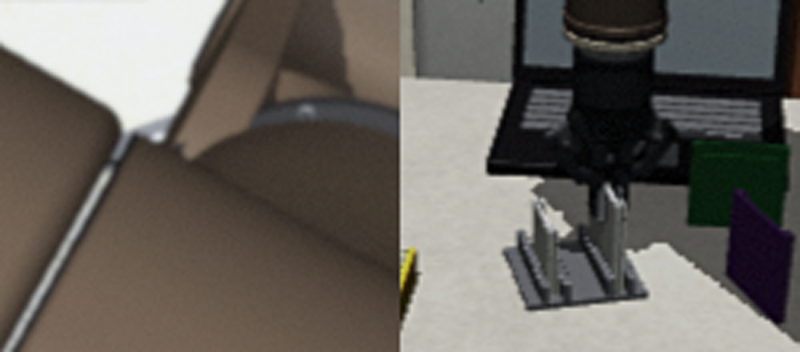

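The cassette is gripped with a 9.8 mm gap, and the side view shows the fingers on its top with the spare untouched. Lifting straight out.

carry_out([
  {"tx":0,"ty":0,"tz":0,"rx":0,"ry":0,"rz":0},
  {"tx":-5,"ty":0,"tz":0,"rx":0,"ry":0,"rz":0},
  {"tx":-15,"ty":0,"tz":0,"rx":0,"ry":0,"rz":0},
  {"tx":-30,"ty":0,"tz":0,"rx":0,"ry":0,"rz":0},
  {"tx":-60,"ty":0,"tz":0,"rx":0,"ry":0,"rz":0},
  {"tx":-90,"ty":0,"tz":0,"rx":0,"ry":0,"rz":0},
  {"tx":-120,"ty":0,"tz":0,"rx":0,"ry":0,"rz":0},
  {"tx":-135,"ty":0,"tz":0,"rx":0,"ry":0,"rz":0},
  {"tx":-140,"ty":0,"tz":0,"rx":0,"ry":0,"rz":0},
  {"tx":-140,"ty":0,"tz":0,"rx":0,"ry":0,"rz":0},
], force=70)

```text
clock: 4.3
position: [538.9, -277.9, 203.5]
eef_rot: [0.575, 0.413, 0.573, -0.413]
contact_force: [-0.2, 0.0, -4.2]
finger_gap: 9.2
```

```bash
python3 - <<'E'
from h import *
o=np.array([546.5,268.6]);x=np.array([np.cos(np.radians(78.4)),np.sin(np.radians(78.4))])
c=o-14*x; print(c)
goto((*c,203),78.4); print(r.sense()['wrist_torque'])
E
```

```text
[543.6849091  254.88594651]
clk 4.3 p [ 538.9 -277.9  203.5] yaw_y 18.53 t [   0.   173.9 -503.7] r [-7.484e+00  1.300e-02 -3.000e-03] F [-0.2  0.  -4.2] gap 9.2
[0.0062656  0.01573046 0.04755742]
```

carry_out([
  {"tx":0,"ty":5,"tz":-15,"rx":-0.2,"ry":0,"rz":0},
  {"tx":0,"ty":14,"tz":-40,"rx":-0.6,"ry":0,"rz":0},
  {"tx":0,"ty":26,"tz":-75,"rx":-1.1,"ry":0,"rz":0},
  {"tx":0,"ty":40,"tz":-115,"rx":-1.7,"ry":0,"rz":0},
  {"tx":0,"ty":54,"tz":-155,"rx":-2.3,"ry":0,"rz":0},
  {"tx":0,"ty":68,"tz":-195,"rx":-2.9,"ry":0,"rz":0},
  {"tx":0,"ty":81,"tz":-235,"rx":-3.5,"ry":0,"rz":0},
  {"tx":0,"ty":95,"tz":-275,"rx":-4.1,"ry":0,"rz":0},
  {"tx":0,"ty":109,"tz":-315,"rx":-4.7,"ry":0,"rz":0},
  {"tx":0,"ty":123,"tz":-355,"rx":-5.3,"ry":0,"rz":0},
  {"tx":0,"ty":136,"tz":-395,"rx":-5.9,"ry":0,"rz":0},
  {"tx":0,"ty":150,"tz":-433,"rx":-6.5,"ry":0,"rz":0},
  {"tx":0,"ty":160,"tz":-464,"rx":-7.0,"ry":0,"rz":0},
  {"tx":0,"ty":168,"tz":-487,"rx":-7.3,"ry":0,"rz":0},
  {"tx":0,"ty":173,"tz":-500,"rx":-7.48,"ry":0,"rz":0},
  {"tx":0,"ty":174,"tz":-504,"rx":-7.48,"ry":0,"rz":0},
  {"tx":0,"ty":174,"tz":-504,"rx":-7.48,"ry":0,"rz":0},
  {"tx":0,"ty":174,"tz":-504,"rx":-7.48,"ry":0,"rz":0},
])

```text
clock: 6.1
position: [543.2, 254.4, 202.0]
eef_rot: [0.703, 0.072, 0.704, -0.072]
contact_force: [-0.1, -0.8, -1.5]
finger_gap: 9.5
```

```bash
python3 - <<'E'
from h import *
goto((543.7,254.9,203),78.4)
p=r.sense()['position']
t,s=snap('top'),snap('side')
D=np.pi/180;o=(546.5,268.6);w=78.4*D
B=[(box(p[:2],w,-5,5,-50,50,p[2]-57,p[2]+38),(0,255,255)),(box(o,w,30,38,-58,58,45,91),(0,255,0)),(box(o,w,0,12,-40,40,69,91),(255,0,255)),(box(o,w,-30,14,-45,45,45,45),(255,255,0))]
g=np.hstack([crop(t,20,150,B,110,110,3),crop(s,190,195,B,90,140,5)[:,:470]] if 0 else [cv2.copyMakeBorder(crop(t,20,150,B,110,130,3),0,210,0,0,cv2.BORDER_CONSTANT),crop(s,190,205,B,90,120,5)])
cv2.imwrite('pics/v5.png',g);print(g.shape)
E
```

```text
clk 6.1 p [543.2 254.4 202. ] yaw_y 78.29 t [-1.   0.6  0.3] r [-0.014 -0.004  0.004] F [-0.1 -0.8 -1.5] gap 9.5
(600, 780, 3)
```

View pics/v5.png

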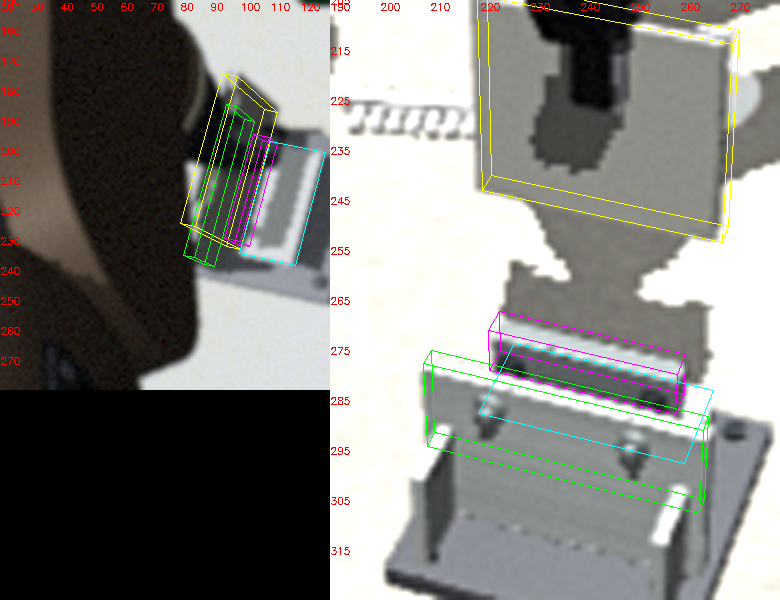

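The cassette model hung on the TCP fits the side picture to about 1 mm: lower corners at (483,190) and (722,242), so it is held centred, upright and without slip. The stand's bar and wall look about 3 mm farther in than my model, which is within margin. Lowering to just above the ledge.

carry_out([
  {"tx":15,"ty":1,"tz":0,"rx":0,"ry":0,"rz":0},
  {"tx":45,"ty":1,"tz":0,"rx":0,"ry":0,"rz":0},
  {"tx":70,"ty":1,"tz":0,"rx":0,"ry":0,"rz":0},
  {"tx":85,"ty":1,"tz":0,"rx":0,"ry":0,"rz":0},
  {"tx":93,"ty":1,"tz":0,"rx":0,"ry":0,"rz":0},
  {"tx":95,"ty":1,"tz":0,"rx":0,"ry":0,"rz":0},
  {"tx":95,"ty":1,"tz":0,"rx":0,"ry":0,"rz":0},
  {"tx":95,"ty":1,"tz":0,"rx":0,"ry":0,"rz":0},
])

```text
clock: 7.0
position: [544.2, 256.5, 108.2]
eef_rot: [0.704, 0.072, 0.703, -0.072]
contact_force: [0.4, 1.0, -2.3]
finger_gap: 9.4
```

```bash
python3 - <<'E'
from h import *
goto((543.7,255,102),78.4)
p=r.sense()['position']
t,s=snap('top'),snap('side')
D=np.pi/180;o=(547,271.6);w=78.4*D
B=[(box(p[:2],w,-5,5,-50,50,p[2]-57,p[2]+38),(0,255,255)),(box(o,w,30,38,-58,58,45,91),(0,255,0)),(box(o,w,0,12,-40,40,69,91),(255,0,255)),(box(o,w,-30,14,-45,45,45,45),(255,255,0))]
g=np.hstack([cv2.copyMakeBorder(crop(t,60,170,B,80,100,4),0,100,0,0,cv2.BORDER_CONSTANT),crop(s,200,240,B,80,83,6)[:498]]) if 0 else np.hstack([crop(t,60,180,B,75,80,4),cv2.copyMakeBorder(crop(s,200,240,B,80,80,6),0,0,0,0,cv2.BORDER_CONSTANT)[:320]]) if 0 else None
a=crop(t,60,170,B,75,120,4); b=crop(s,200,245,B,80,80,6)
cv2.imwrite('pics/v6.png',np.hstack([a,b]))
E
```

```text
clk 7.0 p [544.2 256.5 108.2] yaw_y 78.35 t [ 6.2 -1.5 -0.2] r [-0.006  0.008 -0.005] F [ 0.4  1.  -2.3] gap 9.4
```

View pics/v6.png

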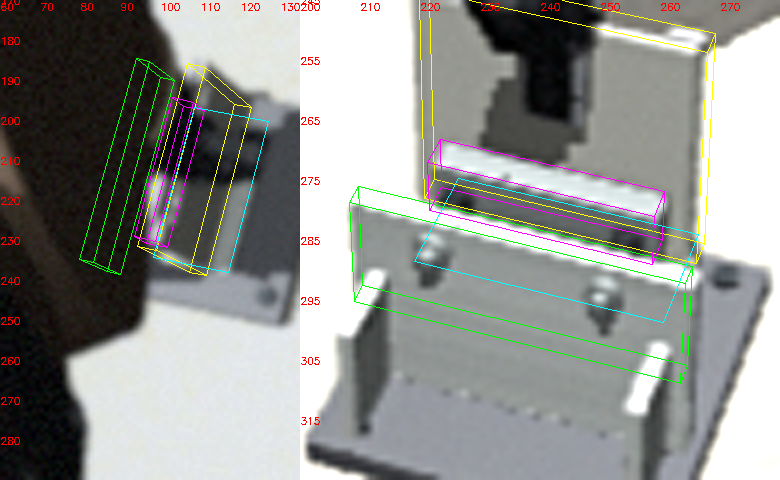

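carry_out([
  {"tx":2,"ty":0,"tz":0,"rx":0,"ry":0,"rz":0},
  {"tx":4,"ty":0,"tz":0,"rx":0,"ry":0,"rz":0},
  {"tx":5,"ty":0,"tz":0,"rx":0,"ry":0,"rz":0},
  {"tx":5,"ty":0,"tz":0,"rx":0,"ry":0,"rz":0},
  {"tx":5,"ty":0,"tz":0,"rx":0,"ry":0,"rz":0},
])

```text
clock: 7.6
position: [543.6, 256.4, 102.3]
eef_rot: [0.703, 0.072, 0.704, -0.072]
contact_force: [-0.8, 0.5, -0.2]
finger_gap: 9.2
```

carry_out([
  {"tx":0.5,"ty":0,"tz":0,"rx":0,"ry":0,"rz":0},
  {"tx":0.5,"ty":0,"tz":0,"rx":0,"ry":0,"rz":0},
  {"tx":0.5,"ty":0,"tz":0,"rx":0,"ry":0,"rz":0},
])

```text
clock: 7.9
position: [543.6, 256.5, 102.3]
eef_rot: [0.704, 0.072, 0.703, -0.072]
contact_force: [-4.0, 0.7, 9.5]
finger_gap: 9.3
```

carry_out([
  {"tx":-0.3,"ty":0,"tz":0,"rx":0,"ry":0,"rz":0},
  {"tx":-0.3,"ty":0,"tz":0,"rx":0,"ry":0,"rz":0},
  {"tx":-0.3,"ty":0,"tz":0,"rx":0,"ry":0,"rz":0},
  {"tx":-0.3,"ty":0,"tz":0,"rx":0,"ry":0,"rz":0},
  {"tx":-0.3,"ty":0,"tz":0,"rx":0,"ry":0,"rz":0},
])

```text
clock: 8.4
position: [543.6, 256.5, 102.3]
eef_rot: [0.703, 0.072, 0.703, -0.072]
contact_force: [-2.0, -0.4, 5.7]
finger_gap: 9.0
```

```bash
python3 - <<'E'
from h import *
M=goto((543.7,255,102),78.4);print(M.round(3)); print(M.T@r.sense()['contact_force'], r.sense()['wrist_torque'])
E
```

```text
clk 8.4 p [543.6 256.5 102.3] yaw_y 78.37 t [ 0.3 -1.4  0.4] r [-0.004 -0.    -0.   ] F [-2.  -0.4  5.7] gap 9.0
[[-0.     0.202  0.979]
 [ 0.     0.979 -0.202]
 [-1.     0.    -0.   ]]
[-5.67867588 -0.84988785 -1.8989976 ] [-0.03209161  0.43363018 -0.03283399]
```

Standing on the ledge with a light preload of about 5 N. Now sliding along tool +y in small steps.

carry_out([
  {"tx":0,"ty":1,"tz":0,"rx":0,"ry":0,"rz":0},
  {"tx":0,"ty":2,"tz":0,"rx":0,"ry":0,"rz":0},
  {"tx":0,"ty":3,"tz":0,"rx":0,"ry":0,"rz":0},
  {"tx":0,"ty":4,"tz":0,"rx":0,"ry":0,"rz":0},
  {"tx":0,"ty":5,"tz":0,"rx":0,"ry":0,"rz":0},
  {"tx":0,"ty":5,"tz":0,"rx":0,"ry":0,"rz":0},
])

```text
clock: 9.0
position: [544.8, 261.0, 102.3]
eef_rot: [0.704, 0.071, 0.703, -0.072]
contact_force: [-0.8, -2.1, 4.8]
finger_gap: 9.0
```

carry_out([
  {"tx":0,"ty":1,"tz":0,"rx":0,"ry":0,"rz":0},
  {"tx":0,"ty":1,"tz":0,"rx":0,"ry":0,"rz":0},
  {"tx":0,"ty":1,"tz":0,"rx":0,"ry":0,"rz":0},
])

```text
clock: 9.3
position: [545.0, 262.0, 102.3]
eef_rot: [0.704, 0.072, 0.703, -0.072]
contact_force: [0.0, -3.3, 6.0]
finger_gap: 9.3
```

carry_out([
  {"tx":0,"ty":1,"tz":0,"rx":0,"ry":0,"rz":0},
  {"tx":0,"ty":1,"tz":0,"rx":0,"ry":0,"rz":0},
  {"tx":0,"ty":1,"tz":0,"rx":0,"ry":0,"rz":0},
])

```text
clock: 9.6
position: [545.2, 263.0, 102.3]
eef_rot: [0.704, 0.072, 0.703, -0.072]
contact_force: [-1.0, -3.7, 5.7]
finger_gap: 9.1
```

carry_out([
  {"tx":0,"ty":1,"tz":0,"rx":0,"ry":0,"rz":0},
  {"tx":0,"ty":1,"tz":0,"rx":0,"ry":0,"rz":0},
  {"tx":0,"ty":1,"tz":0,"rx":0,"ry":0,"rz":0},
])

```text
clock: 9.9
position: [545.4, 263.9, 102.3]
eef_rot: [0.704, 0.072, 0.703, -0.072]
contact_force: [-0.3, -3.5, 5.1]
finger_gap: 9.3
```

carry_out([
  {"tx":0,"ty":1,"tz":0,"rx":0,"ry":0,"rz":0},
  {"tx":0,"ty":1,"tz":0,"rx":0,"ry":0,"rz":0},
  {"tx":0,"ty":1,"tz":0,"rx":0,"ry":0,"rz":0},
])

```text
clock: 10.2
position: [545.6, 264.9, 102.3]
eef_rot: [0.704, 0.071, 0.703, -0.072]
contact_force: [-0.9, -2.4, 5.0]
finger_gap: 9.1
```

carry_out([
  {"tx":0,"ty":1,"tz":0,"rx":0,"ry":0,"rz":0},
  {"tx":0,"ty":1,"tz":0,"rx":0,"ry":0,"rz":0},
  {"tx":0,"ty":1,"tz":0,"rx":0,"ry":0,"rz":0},
])

```text
clock: 10.5
position: [545.8, 265.8, 102.3]
eef_rot: [0.704, 0.071, 0.703, -0.072]
contact_force: [-0.5, -4.0, 5.6]
finger_gap: 9.0
```

carry_out([
  {"tx":0,"ty":1,"tz":0,"rx":0,"ry":0,"rz":0},
  {"tx":0,"ty":1,"tz":0,"rx":0,"ry":0,"rz":0},
  {"tx":0,"ty":1,"tz":0,"rx":0,"ry":0,"rz":0},
])

```text
clock: 10.8
position: [545.9, 266.5, 102.3]
eef_rot: [0.703, 0.071, 0.703, -0.072]
contact_force: [-0.9, -5.6, 7.3]
finger_gap: 9.2
```

carry_out([
  {"tx":0,"ty":1,"tz":0,"rx":0,"ry":0,"rz":0},
  {"tx":0,"ty":1,"tz":0,"rx":0,"ry":0,"rz":0},
  {"tx":0,"ty":1,"tz":0,"rx":0,"ry":0,"rz":0},
])

```text
clock: 11.1
position: [546.1, 267.4, 102.3]
eef_rot: [0.703, 0.071, 0.703, -0.072]
contact_force: [-0.6, -7.9, 7.3]
finger_gap: 9.3
```

carry_out([
  {"tx":0,"ty":1,"tz":0,"rx":0,"ry":0,"rz":0},
  {"tx":0,"ty":1,"tz":0,"rx":0,"ry":0,"rz":0},
  {"tx":0,"ty":1,"tz":0,"rx":0,"ry":0,"rz":0},
])

```text
clock: 11.4
position: [546.3, 268.3, 102.3]
eef_rot: [0.703, 0.071, 0.703, -0.072]
contact_force: [-0.0, -9.1, 8.3]
finger_gap: 9.5
```

carry_out([
  {"tx":0,"ty":1,"tz":0,"rx":0,"ry":0,"rz":0},
  {"tx":0,"ty":1,"tz":0,"rx":0,"ry":0,"rz":0},
  {"tx":0,"ty":1,"tz":0,"rx":0,"ry":0,"rz":0},
])

```text
clock: 11.7
position: [546.5, 269.2, 102.3]
eef_rot: [0.703, 0.071, 0.703, -0.072]
contact_force: [-1.6, -8.6, 9.2]
finger_gap: 9.2
```

```bash
python3 - <<'E'
from h import *
p=r.sense()['position'];print(p,r.sense()['wrist_torque'],r.sense()['contact_force'])
s=snap('side')
D=np.pi/180;o=(547,271.6);w=78.4*D
B=[(box(p[:2],w,-5,5,-50,50,p[2]-57.2,p[2]+37.8),(0,255,255)),(box(o,w,0,12,-40,40,69,91),(255,0,255))]
cv2.imwrite('pics/v7.png',np.hstack([crop(s,212,245,[],60,60,6),crop(s,212,245,B,60,60,6)]))
E
```

```text
[546.5087466  269.1563076  102.31454279] [-1.87233204  0.25299663 -0.14456804] [-1.61715657 -8.55870327  9.16884529]
```

View pics/v7.png

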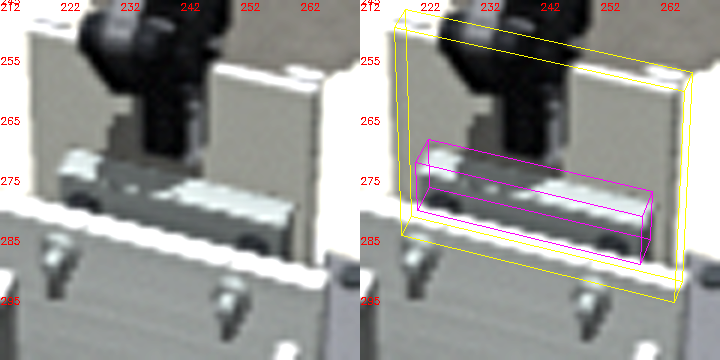

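The side view shows the cassette upright, with the bar in contact and square along it: bar ends at (222,272) and (260,281), parallel to the cassette top. Force started rising at y≈266, so half-way should be y≈273. About 3.8 mm to go, easing the downward preload slightly.

carry_out([
  {"tx":-0.1,"ty":0.7,"tz":0,"rx":0,"ry":0,"rz":0},
  {"tx":-0.2,"ty":1.4,"tz":0,"rx":0,"ry":0,"rz":0},
  {"tx":-0.2,"ty":2,"tz":0,"rx":0,"ry":0,"rz":0},
  {"tx":-0.2,"ty":2,"tz":0,"rx":0,"ry":0,"rz":0},
  {"tx":-0.2,"ty":2,"tz":0,"rx":0,"ry":0,"rz":0},
])

```text
clock: 12.25
position: [546.9, 271.0, 102.3]
eef_rot: [0.703, 0.071, 0.704, -0.072]
contact_force: [0.3, -10.0, 5.4]
finger_gap: 9.4
```

carry_out([
  {"tx":0,"ty":0.7,"tz":0,"rx":0,"ry":0,"rz":0},
  {"tx":0,"ty":1.3,"tz":0,"rx":0,"ry":0,"rz":0},
  {"tx":0,"ty":1.8,"tz":0,"rx":0,"ry":0,"rz":0},
  {"tx":0,"ty":1.8,"tz":0,"rx":0,"ry":0,"rz":0},
  {"tx":0,"ty":1.8,"tz":0,"rx":0,"ry":0,"rz":0},
])

```text
clock: 12.75
position: [547.2, 272.6, 102.3]
eef_rot: [0.703, 0.071, 0.704, -0.072]
contact_force: [-1.5, -12.4, 6.0]
finger_gap: 9.4
```

```bash
python3 - <<'E'
from h import *
p=r.sense()['position'];print(p,r.sense()['contact_force'])
s=snap('side');t=snap('top')
a=cv2.resize(cv2.imread('pics/s0.png'),(512,384),interpolation=cv2.INTER_AREA)
w=np.radians(78.4);x=np.array([np.cos(w),np.sin(w),0])
for k,h in(('bar',80),): 
    q=np.array([547,271.6,h])+12*x; print('px/mm',((proj(s,q+10*x)-proj(s,q))/10).round(3))
D=np.pi/180;o=(547,271.6)+7*x[:2]
B=[(box(p[:2],w,-5,5,-50,50,p[2]-57.2,p[2]+37.8),(0,255,255)),(box(o,w,0,12,-40,40,69,91),(255,0,255))]
A=dict(s,frame=a)
cv2.imwrite('pics/v8.png',np.vstack([np.hstack([crop(A,208,245,[],65,50,6),crop(s,208,245,[],65,50,6)]),np.hstack([crop(s,208,245,B,65,50,6),cv2.resize(crop(t,60,180,B,65,50,6),(390,300))])]))
E
```

```text
[547.22209288 272.55899005 102.32226333] [ -1.50613344 -12.43557322   6.00568923]
px/mm [[-0.159  0.336]]
```

View pics/v8.png

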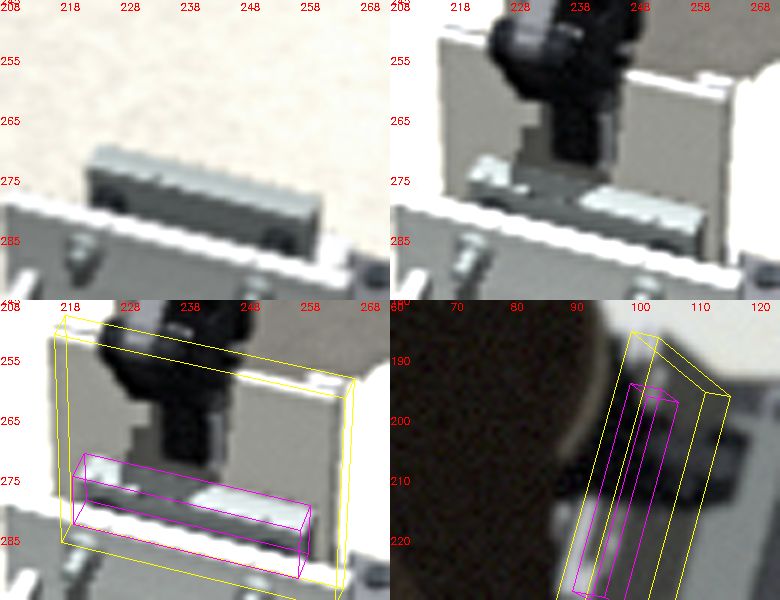

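```bash
python3 - <<'E'
from h import *
F=[]
for i in range(10): d=get_image('side'); F.append(np.r_[r.sense()['contact_force'],r.sense()['position']])
print(np.mean(F,0).round(2),np.std(F,0).round(2))
a=cv2.imread('pics/s0.png'); b=cv2.resize(d['frame'],(800,600),interpolation=cv2.INTER_CUBIC)
g=[cv2.resize(cv2.cvtColor(i,6),None,fx=4,fy=4,interpolation=cv2.INTER_CUBIC) for i in(a,b)]
k=4*800/512
def m(u0,v0,u1,v1,S=4):
    U0,V0,U1,V1=[int(q*k) for q in(u0,v0,u1,v1)];W=int(S*k)
    R=cv2.matchTemplate(g[1][V0-W:V1+W,U0-W:U1+W],g[0][V0:V1,U0:U1],cv2.TM_CCOEFF_NORMED)
    _,mx,_,l=cv2.minMaxLoc(R); print(((l[0]-W)/k,(l[1]-W)/k),mx)
m(243,274,263,290); m(250,274,262,283); m(218,268,228,282); m(205,290,225,320)
E
```

```text
[ 1.2000e-01 -1.1550e+01  6.2000e+00  5.4718e+02  2.7252e+02  1.0230e+02] [0.37 0.54 0.42 0.01 0.01 0.02]
(3.36, 1.12) 0.623769998550415
(-0.64, 3.52) 0.6344873309135437
(-4.0, -0.96) 0.6217637062072754
(0.0, 0.16) 0.9743245244026184
```

```bash
python3 -c "
from h import *
print(r.hand_in()); s=r.sense(); print(s['clock'],s['position'],s['contact_force'],s['finger_gap'])"
```

```text
the job is handed in; nothing more can be done
None
the job is handed in; nothing more can be done
```

I took the larger white cassette out of the rack and stood it on the ledge, centred and clear of the bar. I then slid it squarely against the bar, pressed the bar in about half-way, and handed in at about 13.3 s while still holding it at 70 N grip.

**How far the bar is in:** three estimates put it at about 7 mm.
- **Travel:** the cassette moved about 6.7 mm after the force began to rise.
- **Force:** the push averaged about 11.6 N. Taking off about 3 N of ledge friction leaves roughly 8.5 N, or about 7.4 mm.
- **Picture:** a bar drawn 7 mm in fits the side view within about a pixel, though reading the bar's corners directly gave 5 to 7 mm.

**Hold:** the last readings before hand-in were steady, with the cassette upright in the side view and overhanging the bar about equally at both ends. The gripper was pressing down with about 6 N.

**Checks that failed or fell short:**
- An automatic template match of the bar's shift failed to match reliably, so I did not use it.
- The arm largely hid the stand from the top camera, so squareness rests on the measured tool yaw (78.4°) and the side view.
- I did not take a final overall picture. The spare still stood in its groove when I gripped the larger cassette, and no unexpected force showed on any reading after that.

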